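Snap the lock-out hook onto the isolator's eye

TASK

Lock out the isolator on the bench before the instrument is serviced: take the lock-out hook by its block handle and push its sprung gate onto the upright bar of the isolator's steel eye, gently, by feel, until the gate gives way and flicks shut behind the bar. Then tug the hook back lightly, a second or so, to prove that the gate holds it, and leave it standing on the bench, hooked on the eye and let go. Do not disturb the dropper bottle or the beaker.

Things in the scene. Friction and masses are not known exactly. Their poses are not given: they have to be found in the camera images.
- hook_grip (a point): Centre of the handle of the loose lock-out hook (0.22 kg), which stands upright on the bench on this handle: a ribbed grey block 44 mm long (x), 24 mm wide (y), 64 mm tall, this point 32 mm above its underside. x points forward to the hook's mouth, z up. Grip the handle across its 24 mm width, by its upper half.
- hook_throat (a point): Middle of the throat of the hook's level steel fork, 46 mm ahead (x) of the handle's centre, 28 mm above its underside; axes as hook_grip. Fork: 8 mm round rods, two prongs centred at y = +13 and -13 mm (18 mm clear), throat bottom 10 mm behind this point, prong ends 21 mm ahead. A 6 mm bar caught behind the gate has its axis 7 mm behind to 8 mm ahead of this point.
- mouth (a point): Middle of the hook's mouth, 59.5 mm ahead (x) of the handle's centre, where the closed sprung gate, 5 mm thick, lies across the mouth from prong to prong; axes as hook_grip. Bring the bar in within about 3 mm of the middle, square to the mouth.
- gate (a joint): Angle (rad) of the sprung gate, a 22 mm finger hinged at the +y prong: 0 shut, positive pushed into the throat. The push on it rises to about 4 to 7 N; once the bar is 17 to 22 mm past first touch (0.8 to 1 rad) the force drops and the gate flicks back to 0; 2 to 6 mm farther is the hard throat bottom. A caught bar tugged with 3 N or more presses it to a stop at -0.12.
- isolator: The isolator, fixed: a grey valve box 40 mm deep (x), 70 mm wide (y), 82 mm tall, with a lever on top (98 mm) and pipe stubs at the sides. Origin at the centre of its underside on the bench, z up; its front face, with the steel eye, is at x = -20 mm and looks to -x. The hook is pushed on along +x.
- eye_root (a point): Point on the isolator's front face behind the eye, 28 mm above the bench; axes as isolator. The eye is a rigid upright staple at y = 0: a vertical round bar 6 mm thick, open from 12 to 44 mm above the bench, on two level rods. How far it stands out is not measured: the bar's axis lies 40 to 72 mm before this point (x = -40 to -72 mm). Never push or pull it with over 20 N.
- dropper_mid (a point): Middle of the amber dropper bottle, a bystander, 31 mm across and 105 mm tall, standing on the bench; this point is 50 mm above it.
- beaker_mid (a point): Middle of the small glass beaker, a bystander, 50 mm across and 59 mm tall, standing on the bench; this point is 30 mm above it.
Things that resemble listed ones, but are neither listed nor needed, are in the scene too. Leave any brown, red or yellow look-alike of the part that bears hook_grip alone.

How it is judged:
By the outcome, as a careful person would: the job done as asked, in the order asked, and still so for the second after the job is handed in, with the robot touching nothing.
It also fails if it takes over 56 s, if anything falls off the work surface, if the arm or the gripper's body presses on something with over 40 N, if the wrist force passes 120 N, or if a joint passes its speed limit or range.

ROBOT

A 7-joint arm with a two-finger parallel gripper is mounted at the origin on a cart in front of the work surface, level with it; the furniture and walls round the work are solid. World frame = base frame: x ahead of the robot, y to its left, z up, the work surface at z = 0. Lengths are in m, angles in rad, forces in N, time in s.
With the tool pointing down it reaches from about 0.35 to 0.9 m from the base axis. Payload 19.9 kg.
Tool frame: the origin (TCP) lies between the finger pads; the fingertips stand 19 mm ahead of it and the grasp point (between the pads) is the TCP; z points along the fingers, y is the direction in which the jaws open and shut (so a half turn about z gives the same grasp; the last joint's range is limited). The gripper opens to 94 mm and grips with 3 to 60 N. Pads are 16 mm wide; open, the fingers measure 119 mm over their backs; the gripper's body (75 mm by 177 mm) begins 78 mm behind the grasp point.
Start: joints at [-1.22, 0.417, -0.01, 1.614, 0.005, 1.111, -0.053], TCP at [0.239, 0.578, 0.224] pointing down, gripper open.
Joint ranges: [-2.81, 2.81], [-0.39, 2.02], [-1.27, 1.25], [0.06, 2.57], [-1.19, 4.33], [0.19, 2], [-2.82, 2.82]. Speed limits (rad/s): [1.89, 1.89, 2.39, 2.39, 3.01, 3.01, 3.01].

INTERFACE

Orientations are given as a 3x3 rotation matrix whose columns are the frame's x, y, z axes.
In Python, from rig import robot gives the robot as it stands. Calls block until the motion is done:
- robot.move_ptp(position, orientation): joint-space move of the TCP to a pose.
- robot.move_linear(position, velocity=0.15, frame=None, threshold=None): straight line of the TCP; frame=None keeps the orientation; velocity is the mean speed in m/s. With threshold (N) it stops when the force on the tool has changed by that much, and returns True; else False.
- robot.goto_joints(angles): joint-space move.
- robot.gripper_to(opening): finger opening in m; the grip force is fixed at half the most; returns when the fingers have stopped.
- robot.pause(seconds).
- robot.ik(position, orientation): joint angles nearest the present ones, or None.
- robot.get_state(): the state.
- robot.grab_frame(name): name is "scene" or "side" or "wrist"; returns the picture (384x512x3 uint8, red, green, blue); there is no depth.
- robot.camera_info(name): a dict with "fx", "fy", "cx", "cy" (pixels), "rvec" (rotation vector, rad) and "tvec" (3), from world to camera coordinates, as OpenCV has them. Camera axes: x right, y down, z forward; pixel columns grow to the right and rows downward; lengths in m; the calibration is good to about 2 mm. A picture is of the moment at which its call begins: read the wrist's pose just before it. camera_info takes no time and is no camera call; for the wrist camera it gives the pose at the moment of the call.
A pose or a line that the arm cannot do raises robot.PlanningError and nothing moves.
- robot.sign_off(): hands the job in, once; it reports no verdict.
The state is a dict: "time": time; "qpos": joint angles; "joint_vel": joint speeds; "effort": joint torques, N m; "ee_pos": TCP position; "tool_rot": TCP orientation; "force": force on the tool from outside, world axes, zero at the start; "moment": the same for the moment, N m; "opening": finger opening in m.
Only numpy, scipy, OpenCV 4.12 (cv2) and the standard library are available. Lean on these libraries where they do the work, as an engineer would, in place of code of your own. Each camera call takes 0.05 s, during which the arm holds its last target.

## Working session

There is one attempt and no reset: what is moved stays moved. The work goes in short steps, each a Python script; the robot and the scene stay as the last script left them, time stands still between calls to the robot, and variables do not carry over. Pictures are saved under pics/ and viewed, and the job is handed in when it is done.

```bash
ls; mkdir -p pics; python3 - <<'E'
from rig import robot
import cv2
s=robot.get_state(); print(s)
for n in ("scene","side","wrist"):
    print(n,robot.camera_info(n))
    im=robot.grab_frame(n); cv2.imwrite(f"pics/{n}0.png",im[:,:,::-1])
E
```

```text
pics
{'time': 0.0, 'qpos': array([-1.22049872,  0.41793805, -0.01034055,  1.61418401,  0.00467903,
        1.11069674, -0.05298349]), 'joint_vel': array([ 0.00136269,  0.00240065,  0.00043327, -0.00086186,  0.00196505,
       -0.001147  , -0.00038802]), 'effort': array([ 5.36164316e-04, -8.51254535e+01,  6.39034454e-01, -4.26006925e+01,
       -4.89315286e-02,  1.85580557e-02,  1.12519260e-04]), 'ee_pos': array([0.23850358, 0.57731404, 0.22384338]), 'tool_rot': array([[-9.24243163e-01,  3.81804153e-01, -4.06014337e-04],
       [ 3.81804365e-01,  9.24242472e-01, -1.13131032e-03],
       [-5.66832831e-05, -1.20062387e-03, -9.99999278e-01]]), 'force': array([ 0.4589108 , -0.68377245,  0.10046662]), 'moment': array([ 0.02443127, -0.02295953, -0.00793659]), 'opening': 0.09399454684202066}
scene {'fx': 395.83357840778416, 'fy': 395.83357840778416, 'cx': 252.3977936172213, 'cy': 198.85766958271236, 'rvec': array([ 1.73010508, -1.07981167,  0.7014939 ]), 'tvec': array([-0.21635367,  0.23914186,  1.04291727])}
side {'fx': 398.0517755350296, 'fy': 398.0517755350296, 'cx': 258.7140265261403, 'cy': 190.80876529038136, 'rvec': array([-0.05662209,  2.78765608, -1.43685707]), 'tvec': array([0.52247331, 0.07026615, 1.32335376])}
wrist {'fx': 307.63381255009153, 'fy': 307.63381255009153, 'cx': 256.87801173468137, 'cy': 195.0622267595018, 'rvec': array([-2.4453646 , -1.63363381, -0.18943446]), 'tvec': array([-0.62261449, -0.02321667,  0.38965664])}
```

View pics/scene0.png

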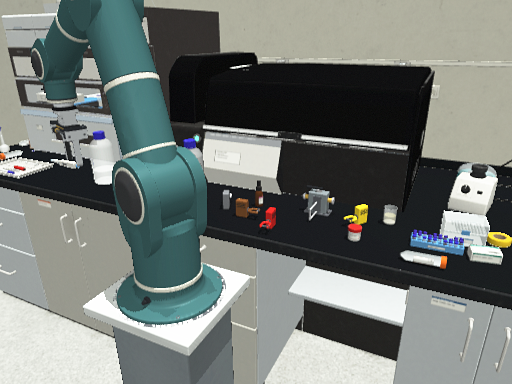

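View pics/side0.png

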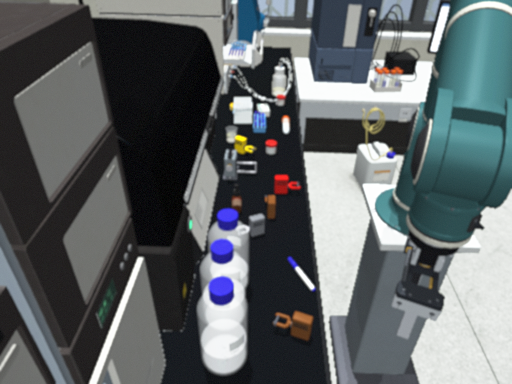

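View pics/wrist0.png

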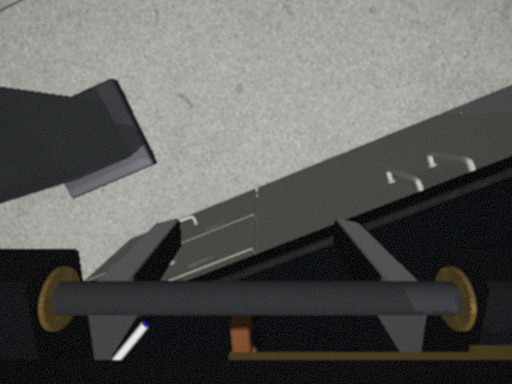

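The grey hook is at scene (226,200) and side (257,224). The isolator is at scene (319,203) and side (231,165). Next I'll enlarge both.

```bash
cat > h.py <<'E'
import numpy as np, cv2
def cam(ci):
    K=np.array([[ci['fx'],0,ci['cx']],[0,ci['fy'],ci['cy']],[0,0,1]]);R,_=cv2.Rodrigues(ci['rvec']);return K,R,ci['tvec'].reshape(3)
def onz(ci,uv,z):
    K,R,t=cam(ci);d=R.T@np.linalg.inv(K)@np.array([uv[0],uv[1],1.]);c=-R.T@t
    return c+d*(z-c[2])/d[2]
def tri(ci1,a,ci2,b):
    P=[]
    for ci in(ci1,ci2):
        K,R,t=cam(ci);P.append(K@np.c_[R,t])
    X=cv2.triangulatePoints(P[0],P[1],np.array(a,float).reshape(2,1),np.array(b,float).reshape(2,1));return (X[:3]/X[3]).ravel()
def proj(ci,X):
    return cv2.projectPoints(np.atleast_2d(np.array(X,float)),ci['rvec'],ci['tvec'],cam(ci)[0],None)[0].reshape(-1,2)
def crop(im,x0,y0,w,h,s,name):
    c=cv2.resize(im[y0:y0+h,x0:x0+w,::-1],None,fx=s,fy=s,interpolation=cv2.INTER_CUBIC);cv2.imwrite(name,c)
E
python3 - <<'E'
from h import *
a=cv2.imread('pics/scene0.png')[:,:,::-1];b=cv2.imread('pics/side0.png')[:,:,::-1]
crop(a,210,170,200,80,4,'pics/sc1.png');crop(b,205,120,110,130,4,'pics/si1.png')
from rig import robot
cs=robot.camera_info('scene');cd=robot.camera_info('side')
for n,p,q in [('hook',(226,200),(257,224)),('iso',(319,203),(231,165)),('drop',(259,194),(237,202)),('beak',(390,214),(232,134)),('red',(268,218),(281,184)),('yel',(360,214),(241,145))]:
    print(n,tri(cs,p,cd,q).round(3))
E
```

```text
hook [0.524 0.131 0.032]
iso [ 0.633 -0.201  0.035]
drop [0.595 0.03  0.043]
beak [ 0.65  -0.452  0.033]
red [ 0.447 -0.082  0.034]
yel [ 0.606 -0.358  0.033]
```

View pics/sc1.png

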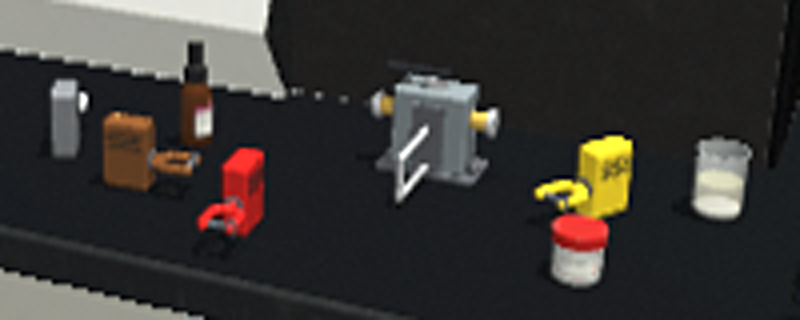

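View pics/si1.png

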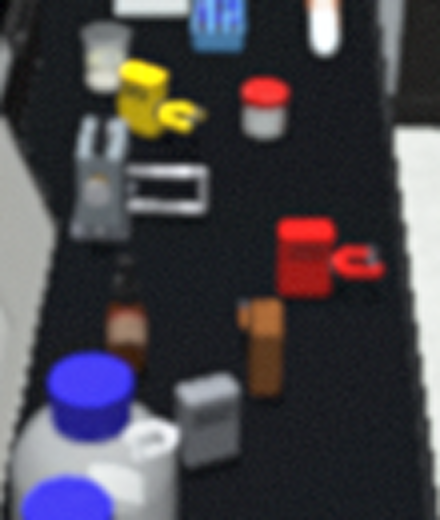

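```bash
python3 - <<'E'
from rig import robot
from h import *
s=robot.get_state();ci=robot.camera_info('wrist');K,R,t=cam(ci)
c=-R.T@t;print('cam tool',s['tool_rot'].T@(c-s['ee_pos']));print('axes in tool\n',(R@s['tool_rot']).T.round(3))
# candidate views
for yaw in (0,np.pi,np.pi/2,-np.pi/2):
  Rt=np.array([[np.cos(yaw),np.sin(yaw),0],[np.sin(yaw),-np.cos(yaw),0],[0,0,-1]])
  for p in ([.5,.12,.3],[.5,-.2,.3],[.55,0.,.35]):
    print(yaw,p,robot.ik(p,Rt))
E
```

```text
cam tool [ 0.06669202 -0.00155784 -0.15961572]
axes in tool
 [[-0.001 -0.973 -0.231]
 [ 1.    -0.001 -0.001]
 [ 0.    -0.231  0.973]]
0 [0.5, 0.12, 0.3] [-0.87956445  0.17182507  0.66422482  1.80858401 -0.11335583  1.19939065
 -1.75203036]
0 [0.5, -0.2, 0.3] [-0.55802455  0.33945746  1.1074334   1.76077604 -0.3203226   1.24061803
 -0.93814622]
0 [0.55, 0.0, 0.35] [-0.7317242   0.24066564  0.81884029  1.65484028 -0.18047166  1.32455552
 -1.45383532]
3.141592653589793 [0.5, 0.12, 0.3] [-0.56159627  0.15124243  0.29876219  1.79952737 -0.04763902  1.19781287
  1.32211879]
3.141592653589793 [0.5, -0.2, 0.3] [-0.47073266  0.29140361  0.9727549   1.758982   -0.25504612  1.22591007
  2.14054397]
3.141592653589793 [0.55, 0.0, 0.35] [-0.48592923  0.2019275   0.50884666  1.64807319 -0.10108927  1.31785019
  1.61040716]
1.5707963267948966 [0.5, 0.12, 0.3] [-0.75321545  0.16013374  0.51695588  1.80517162 -0.08471487  1.19814193
 -0.21086585]
1.5707963267948966 [0.5, -0.2, 0.3] [-0.53040701  0.32156922  1.06266432  1.76023211 -0.29681379  1.23483474
  0.61007663]
1.5707963267948966 [0.55, 0.0, 0.35] [-0.60696282  0.216468    0.65801453  1.65155421 -0.13600966  1.32000524
  0.0736107 ]
-1.5707963267948966 [0.5, 0.12, 0.3] [ 0.61105458  0.29751483 -1.08332148  1.76517425  0.27683724  1.24570768
  2.59764767]
-1.5707963267948966 [0.5, -0.2, 0.3] [-0.54602421  0.33130112  1.0876695   1.76054249 -0.30970057  1.23793674
 -2.51913089]
-1.5707963267948966 [0.55, 0.0, 0.35] [ 0.86914629  0.40484085 -1.21586909  1.60672039  0.38414385  1.40016541
  2.75468692]
```

```bash
python3 - <<'E'
from rig import robot
from h import *
cs=robot.camera_info('scene');cd=robot.camera_info('side')
for p in [(99,135),(190,145)]:
  for q in [(228,215),(222,250),(221,290)]:
    X=tri(cs,p,cd,q);print(p,q,X.round(3),proj(cs,X).round(),proj(cd,X).round())
s=robot.get_state()
Rt=np.array([[1,0,0],[0,-1,0],[0,0,-1.]])
for p in ([.47,.12,.25],[.47,.12,.3],[.46,-.2,.25]):print(robot.ik(p,Rt))
E
```

```text
(99, 135) (228, 215) [0.498 0.605 0.336] [[117. 112.]] [[267. 272.]]
(99, 135) (222, 250) [0.513 0.634 0.309] [[115. 117.]] [[257. 297.]]
(99, 135) (221, 290) [0.522 0.666 0.282] [[112. 123.]] [[250. 324.]]
(190, 145) (228, 215) [0.588 0.322 0.215] [[191. 144.]] [[229. 217.]]
(190, 145) (222, 250) [0.615 0.371 0.181] [[186. 149.]] [[216. 241.]]
(190, 145) (221, 290) [0.637 0.426 0.148] [[178. 154.]] [[204. 268.]]
[-0.90266826  0.15732277  0.65576859  1.93924439 -0.10855028  1.07973355
 -1.77234678]
[-0.90292729  0.10024298  0.63780929  1.87176392 -0.06423263  1.1899106
 -1.81441374]
[-0.5772966   0.30158498  1.11110338  1.91037771 -0.30135296  1.11261345
 -0.91898312]
```

```bash
python3 - <<'E'
from rig import robot
from h import *
Rt=np.array([[1,0,0],[0,-1,0],[0,0,-1.]])
robot.move_ptp([.47,.12,.25],Rt)
print(robot.get_state()['time'],robot.get_state()['ee_pos'])
import pickle
ci=robot.camera_info('wrist');im=robot.grab_frame('wrist');cv2.imwrite('pics/w1.png',im[:,:,::-1]);pickle.dump(ci,open('w1.pkl','wb'))
robot.move_ptp([.47,-.19,.25],Rt)
print(robot.get_state()['time'],robot.get_state()['ee_pos'])
ci=robot.camera_info('wrist');im=robot.grab_frame('wrist');cv2.imwrite('pics/w2.png',im[:,:,::-1]);pickle.dump(ci,open('w2.pkl','wb'))
E
```

```text
2.0083 [0.46996095 0.12073694 0.24994861]
3.2417 [ 0.47050139 -0.18872114  0.24985323]
```

View pics/w1.png

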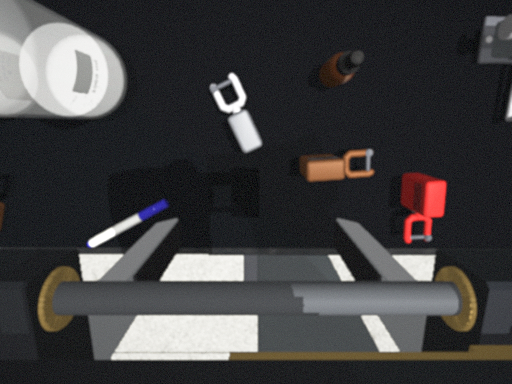

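View pics/w2.png

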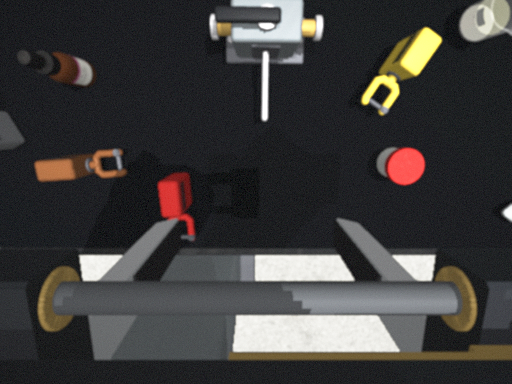

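The first picture shows the grey hook with its handle at about (245,131) and its mouth at about (224,85), so it points up and left. In the second the bar top is near (265,118) and the isolator looks nearly square. I'll enlarge both.

```bash
python3 - <<'E'
from h import *
a=cv2.imread('pics/w1.png')[:,:,::-1];b=cv2.imread('pics/w2.png')[:,:,::-1]
crop(a,190,60,90,100,6,'pics/w1c.png');crop(b,200,0,130,130,5,'pics/w2c.png')
E
```

```text
(no output)
```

View pics/w1c.png

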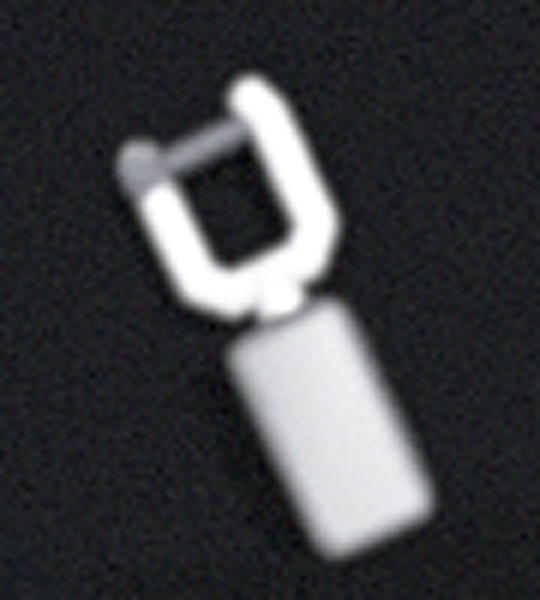

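View pics/w2c.png

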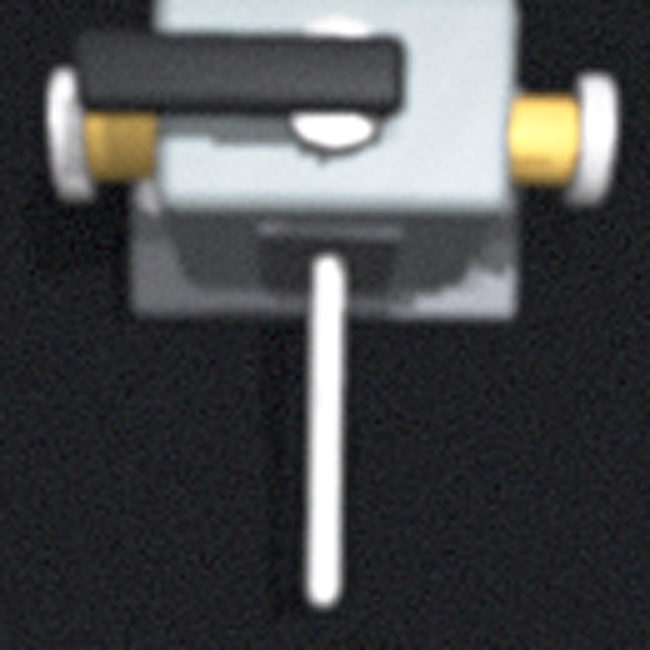

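```bash
cat > m.py <<'E'
from h import *
import pickle
c1=pickle.load(open('w1.pkl','rb'));c2=pickle.load(open('w2.pkl','rb'))
f=lambda p:((p[0]+.5)/6+190-.5,(p[1]+.5)/6+60-.5)
g=lambda p:((p[0]+.5)/5+200-.5,(p[1]+.5)/5-.5)
C=np.array([onz(c1,f(p),.064) for p in [(226,348),(348,295),(440,512),(330,562)]])
print(C.round(4));print('sides',[np.linalg.norm(C[i]-C[(i+1)%4]).round(4) for i in range(4)])
c=C.mean(0);d=(C[0]+C[1]-C[2]-C[3]);print('handle',c,'yaw',np.degrees(np.arctan2(d[1],d[0])))
L=onz(c1,f((140,160)),.028);Rr=onz(c1,f((250,90)),.028);G=onz(c1,f((197,145)),.028)
n=Rr-L;print('tips',L,Rr,np.linalg.norm(n),'yaw',np.degrees(np.arctan2(-n[0],n[1]))-180 if 0 else np.degrees(np.arctan2(n[0],-n[1])))
e=G-c;print('mouth',G,np.linalg.norm(e[:2]),np.degrees(np.arctan2(e[1],e[0])))
a=onz(c2,g((328,260)),.047);b=onz(c2,g((323,607)),.047)
print('eye root,front',a,b,'dir',np.degrees(np.arctan2(*(a-b)[[1,0]])))
A=onz(c2,g((163,208)),.082);B=onz(c2,g((517,203)),.082);print('box',A,B,np.linalg.norm(A-B),'yaw',np.degrees(np.arctan2((A-B)[0]*-1,(A-B)[1])))
for z in (.0,):
  A=onz(c2,g((130,318)),z);B=onz(c2,g((518,315)),z);print('flange',A,B)
E
python3 m.py
```

```text
[[0.5406 0.1516 0.064 ]
 [0.5499 0.1294 0.064 ]
 [0.5112 0.1126 0.064 ]
 [0.5019 0.133  0.064 ]]
sides [np.float64(0.0241), np.float64(0.0422), np.float64(0.0224), np.float64(0.0429)]
handle [0.52590694 0.13163087 0.064     ] yaw 24.56932923146278
tips [0.5769012  0.17100932 0.028     ] [0.58983396 0.149214   0.028     ] 0.025343483846044342 yaw 30.683751036877943
mouth [0.57969744 0.15976798 0.028     ] 0.06070514471104438 27.613475541411532
eye root,front [ 0.61119304 -0.19918654  0.047     ] [ 0.5376004  -0.19853184  0.047     ] dir -0.5097047601470712
box [ 0.61330119 -0.16594525  0.082     ] [ 0.61424275 -0.23518313  0.082     ] 0.06924427790469555 yaw 0.7791125924192266
flange [ 0.60761752 -0.15129376  0.        ] [ 0.60836879 -0.24765406  0.        ]
```

```bash
cat >> h.py <<'E'
def RT(yaw):
    c,s=np.cos(yaw),np.sin(yaw);return np.array([[c,s,0],[s,-c,0],[0,0,-1.]])
E
python3 - <<'E'
from rig import robot
from h import *
y=np.radians(26.5)
for p,a in [([.525,.1315,.15],y),([.525,.1315,.05],y),([.43,-.1985,.2],0),([.43,-.1985,.05],0),([.5,-.1985,.05],0)]:
    print(p,robot.ik(p,RT(a)))
E
```

```text
[0.525, 0.1315, 0.15] [-0.8992776   0.44694028  0.75386888  1.91305498 -0.37858567  0.92795364
 -1.0709443 ]
[0.525, 0.1315, 0.05] [-0.77328213  0.58332714  0.59996937  1.96639681 -0.48163646  0.73604001
 -0.99318423]
[0.43, -0.1985, 0.2] [-0.45894956  0.25998549  0.95692073  2.02761551 -0.25625502  0.97741385
 -0.94353553]
[0.43, -0.1985, 0.05] [-0.23461957  0.52417988  0.73448854  2.13190637 -0.55975896  0.68379218
 -0.68970448]
[0.5, -0.1985, 0.05] [-0.25830224  0.62919442  0.74755464  1.97755515 -0.61053069  0.77240804
 -0.72133869]
```

```bash
python3 - <<'E'
from rig import robot
from h import *
import pickle
y=np.radians(26.5);R=RT(y)
robot.move_ptp([.525,.1315,.19],R)
robot.gripper_to(.06)
robot.move_linear([.525,.1315,.10],frame=R)
s=robot.get_state();print(s['time'],s['ee_pos'],s['force'],s['opening'])
ci=robot.camera_info('wrist');im=robot.grab_frame('wrist');cv2.imwrite('pics/w3.png',im[:,:,::-1])
P=np.array([[.525,.1315]])
c,sn=np.cos(y),np.sin(y)
for dx,z in((0,.064),(22,.064),(59.5,.028)):print(dx,proj(ci,[.525+dx/1e3*c,.1315+dx/1e3*sn,z]))
E
```

```text
6.0 [0.52546284 0.13138991 0.1006752 ] [-0.49495016 -0.57052318  0.41949099] 0.05996070789030592
0 [[255.18853365 222.50225106]]
22 [[255.0956068  190.40092125]]
59.5 [[255.15184815 130.43419488]]
```

View pics/w3.png

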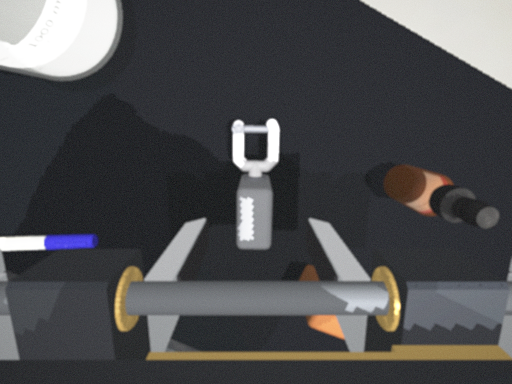

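The handle, fork and gate sit on the predicted column (255) and the gate on the predicted row (130), so I'll descend and grip.

```bash
python3 - <<'E'
from rig import robot
from h import *
R=RT(np.radians(26.5))
print(robot.move_linear([.525,.1315,.05],velocity=.08,frame=R,threshold=10))
robot.gripper_to(.0)
s=robot.get_state();print(s['time'],s['ee_pos'],s['force'],s['opening'])
robot.move_linear([.525,.1315,.2],velocity=.15,frame=R)
s=robot.get_state();print(s['time'],s['ee_pos'],s['force'],s['opening'])
robot.move_ptp([.43,-.1985,.2],RT(0))
robot.move_linear([.43,-.1985,.075],velocity=.1,frame=RT(0))
s=robot.get_state();print(s['time'],s['ee_pos'],s['force'],s['opening'])
ci=robot.camera_info('wrist');im=robot.grab_frame('wrist');cv2.imwrite('pics/w4.png',im[:,:,::-1])
import pickle;pickle.dump((ci,s),open('w4.pkl','wb'))
p=s['ee_pos']
for dx,z in((22,.014),(59.5,-.022)):print(dx,proj(ci,p+[dx/1e3,0,z]))
print('bar',proj(ci,[[.541,-.1985,.047],[.541,-.1985,.012]]))
E
```

```text
False
7.475 [0.52503481 0.13158442 0.0501064 ] [-0.82852084  1.36286658  2.82592965] 0.023613056290320157
8.625 [0.52458108 0.13144077 0.19923748] [ 0.34144224 -0.70777467 -3.41587501] 0.02364234740884639
11.3167 [ 0.43029642 -0.1985708   0.07542047] [ 0.15160217 -0.54960684 -2.96410076] 0.023589318426841723
22 [[254.17265012 212.72243047]]
59.5 [[254.43587049 132.87362331]]
bar [[254.11537211  39.5225868 ]
 [254.51700552  53.28479875]]
```

View pics/w4.png

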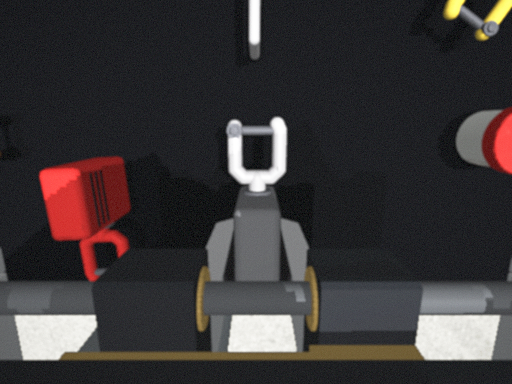

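```bash
python3 - <<'E'
from h import *
a=cv2.imread('pics/w4.png')[:,:,::-1]
crop(a,205,0,110,200,4,'pics/w4c.png')
E
```

```text
(no output)
```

View pics/w4c.png

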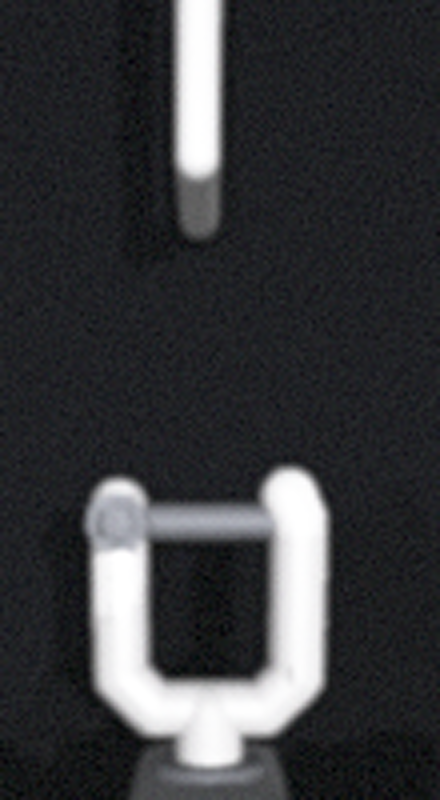

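```bash
python3 - <<'E'
from h import *
import pickle
ci,s=pickle.load(open('w4.pkl','rb'));p=s['ee_pos'];print(p)
f=lambda u,v:((u+.5)/4+205-.5,(v+.5)/4-.5)
zf=p[2]-.05+.028
L=[onz(ci,f(*q),zf) for q in((118,500),(291,495),(121,650),(298,650),(205,520))]
for l in L:print(l.round(4), (l-p).round(4))
print('width',np.linalg.norm(L[0]-L[1]),'yaw',[np.degrees(np.arctan2(*(L[i]-L[i+2])[[1,0]])) for i in(0,1)], np.degrees(np.arctan2(-(L[0]-L[1])[0]*-1*-1,(L[0]-L[1])[1])))
print('gate yaw',[onz(ci,f(*q),zf).round(4) for q in((150,520),(268,521))])
print('bar top front',onz(ci,f(198,180),.047),'bot front',onz(ci,f(199,238),.009), onz(ci,f(199,20),.047))
E
```

```text
[ 0.43029642 -0.1985708   0.07542047]
[ 0.4945 -0.1869  0.0534] [ 0.0642  0.0117 -0.022 ]
[ 0.4951 -0.2118  0.0534] [ 0.0648 -0.0132 -0.022 ]
[ 0.4728 -0.1869  0.0534] [ 0.0425  0.0116 -0.022 ]
[ 0.4728 -0.2131  0.0534] [ 0.0425 -0.0146 -0.022 ]
[ 0.4916 -0.1994  0.0534] [ 0.0613 -0.0008 -0.022 ]
width 0.024896115786570146 yaw [np.float64(0.14295725995762298), np.float64(3.4562877421699225)] 1.5462437638840474
gate yaw [array([ 0.4916, -0.1915,  0.0534]), array([ 0.4915, -0.2085,  0.0534])]
bar top front [ 0.53835989 -0.19849695  0.047     ] bot front [ 0.53791074 -0.19837454  0.009     ] [ 0.5585766 -0.1986988  0.047    ]
```

```bash
python3 - <<'E'
from rig import robot
from h import *
R=RT(0);Y=-.1976;Z=.0515
robot.move_linear([.43,Y,Z],velocity=.06,frame=R,threshold=8)
robot.move_linear([.462,Y,Z],velocity=.05,frame=R,threshold=5)
robot.pause(.3)
f0=np.mean([robot.get_state()['force'] for _ in range(1)],axis=0);print(robot.get_state()['time'],f0,robot.get_state()['ee_pos'])
x=.462;mx=0;log=[]
while x<.5035:
    x+=.001
    robot.move_linear([x,Y,Z],velocity=.012,frame=R)
    robot.pause(.04)
    s=robot.get_state();d=s['force']-f0;push=-d[0]
    print(f"{s['time']:.2f} {x:.4f} {s['ee_pos'][0]:.4f} {d.round(2)} {np.round(s['moment'],2)}")
    if push>11: print('hard');break
    if mx>3 and x>.485 and push<mx*.45: print('dropped');break
    mx=max(mx,push)
ci=robot.camera_info('wrist');im=robot.grab_frame('wrist');cv2.imwrite('pics/w5.png',im[:,:,::-1]);crop(im,170,0,180,200,4,'pics/w5c.png')
E
```

```text
12.325 [-2.3103971   0.08035709  8.88263423] [ 0.42963931 -0.1971299   0.05001642]
15.29 0.4630 0.4630 [  2.12  -0.49 -12.29] [-0.02  0.18 -0.07]
15.58 0.4640 0.4640 [  3.29   0.24 -11.16] [0.01 0.14 0.03]
15.88 0.4650 0.4650 [  2.53   0.03 -11.59] [-0.02  0.19  0.01]
16.17 0.4660 0.4660 [  2.34  -0.28 -10.69] [ 0.04  0.1  -0.  ]
16.46 0.4670 0.4670 [  2.32   0.5  -11.7 ] [-0.05  0.2  -0.03]
16.75 0.4680 0.4680 [  2.42   0.52 -11.16] [-0.02  0.07 -0.  ]
17.04 0.4690 0.4691 [  2.67   0.58 -11.41] [0.02 0.13 0.04]
17.33 0.4700 0.4700 [  1.83  -0.02 -11.59] [-0.02  0.11  0.01]
17.62 0.4710 0.4710 [  3.23   0.34 -12.63] [ 0.    0.21 -0.01]
17.92 0.4720 0.4720 [  2.33  -0.06 -11.35] [0.02 0.19 0.02]
18.21 0.4730 0.4730 [  2.46   0.9  -11.73] [ 0.02  0.17 -0.  ]
18.50 0.4740 0.4740 [ 2.570e+00 -1.000e-02 -1.146e+01] [-0.    0.2   0.01]
18.79 0.4750 0.4750 [  2.63   0.49 -11.22] [-0.05  0.12 -0.03]
19.08 0.4760 0.4760 [  1.66  -1.09 -11.68] [-0.02  0.13 -0.01]
19.38 0.4770 0.4770 [  2.03   0.05 -12.14] [-0.02  0.17 -0.05]
19.67 0.4780 0.4780 [  2.37  -0.45 -11.34] [0.04 0.15 0.02]
19.96 0.4
[... 759 characters left out ...]
   2.5  -10.43] [0.45 1.29 0.13]
23.75 0.4920 0.4918 [ -3.54   2.65 -10.69] [0.56 1.42 0.13]
24.04 0.4930 0.4927 [ -3.12   3.49 -11.12] [0.72 1.6  0.08]
24.33 0.4940 0.4936 [ -3.56   2.89 -11.54] [0.87 1.66 0.18]
24.62 0.4950 0.4947 [ -3.31   4.53 -11.94] [1.14 1.54 0.17]
24.92 0.4960 0.4956 [ -2.63   4.91 -11.51] [1.26 1.63 0.21]
25.21 0.4970 0.4966 [ -3.13   5.68 -11.26] [1.33 1.63 0.2 ]
25.50 0.4980 0.4976 [ -2.38   5.1  -12.15] [1.47 1.58 0.25]
25.79 0.4990 0.4987 [ -2.09   5.75 -11.63] [1.58 1.51 0.3 ]
26.08 0.5000 0.4998 [ -2.03   7.12 -11.22] [1.75 1.32 0.27]
26.38 0.5010 0.5008 [ -3.08   6.69 -11.76] [1.8  1.36 0.25]
26.67 0.5020 0.5019 [ -1.33   6.32 -11.13] [1.89 1.24 0.32]
dropped
```

View pics/w5c.png

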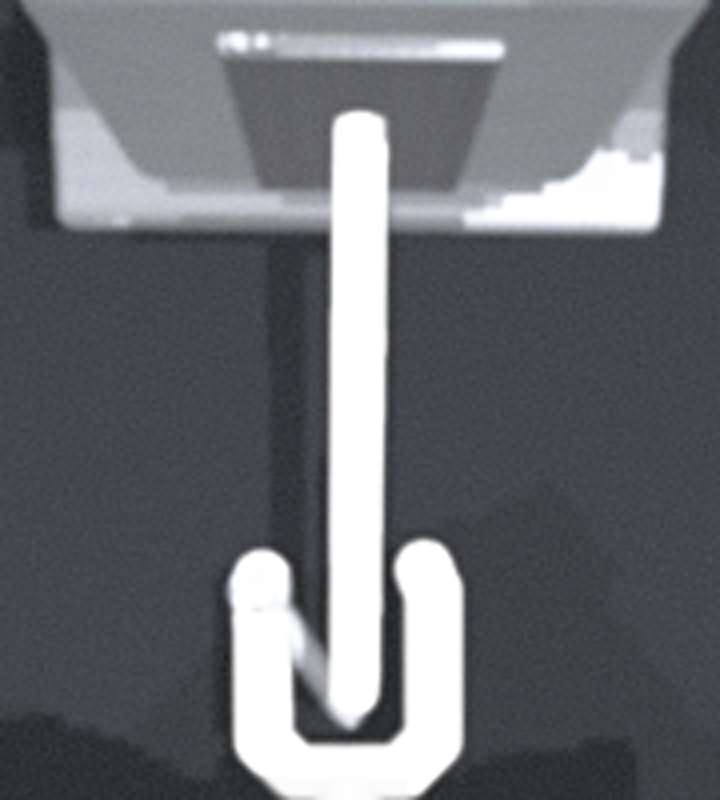

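The force baseline was taken while the hook still touched the bench. Against the free-air level the push is about 4–6 N. The gate is about 55° in and has not snapped yet, so I'll continue with the right baseline.

```bash
python3 - <<'E'
from rig import robot
from h import *
R=RT(0);Y=-.1976;Z=.0515
f0=np.array([0.1,0.1,-2.6])
s=robot.get_state();print(s['ee_pos'],s['force']-f0)
x=.502;py=s['force'][1]
while x<.512:
    x+=.001
    robot.move_linear([x,Y,Z],velocity=.012,frame=R)
    robot.pause(.04)
    s=robot.get_state();d=s['force']-f0
    print(f"{s['time']:.2f} {x:.4f} {s['ee_pos'].round(4)} {d.round(2)} {np.round(s['moment'],2)}")
    if -d[0]>11: print('hard');break
    if abs(d[1])<3.5: print('dropped');break
im=robot.grab_frame('wrist');crop(im,170,0,180,200,4,'pics/w6c.png')
E
```

```text
[ 0.50186592 -0.19633995  0.05116897] [-4.7770078   7.46043535  0.09221519]
27.01 0.5030 [ 0.5029 -0.1963  0.0512] [-3.52  8.08 -1.51] [1.85 1.13 0.31]
27.30 0.5040 [ 0.504  -0.1963  0.0512] [-3.19  7.63  0.05] [1.91 1.1  0.29]
27.59 0.5050 [ 0.5051 -0.1962  0.0512] [-3.31  7.96 -1.45] [1.89 0.92 0.26]
27.88 0.5060 [ 0.5061 -0.1962  0.0512] [-3.17  7.03 -0.96] [1.92 0.93 0.22]
28.18 0.5070 [ 0.5073 -0.1962  0.0513] [-2.53  7.75 -0.11] [1.97 0.7  0.22]
28.47 0.5080 [ 0.5085 -0.1962  0.0514] [-1.22  7.68  1.58] [2.08 0.51 0.28]
28.76 0.5090 [ 0.5096 -0.1961  0.0514] [ 0.08  7.84 -0.34] [2.14 0.22 0.27]
29.05 0.5100 [ 0.511  -0.1959  0.0514] [ 1.88  9.94 -0.47] [ 2.37 -0.31  0.29]
29.34 0.5110 [ 0.5115 -0.1957  0.0512] [-1.23 10.25 -0.99] [2.66 0.31 0.28]
29.63 0.5120 [ 0.5118 -0.1957  0.0511] [-5.86 10.64  3.33] [2.82 1.61 0.3 ]
```

View pics/w6c.png

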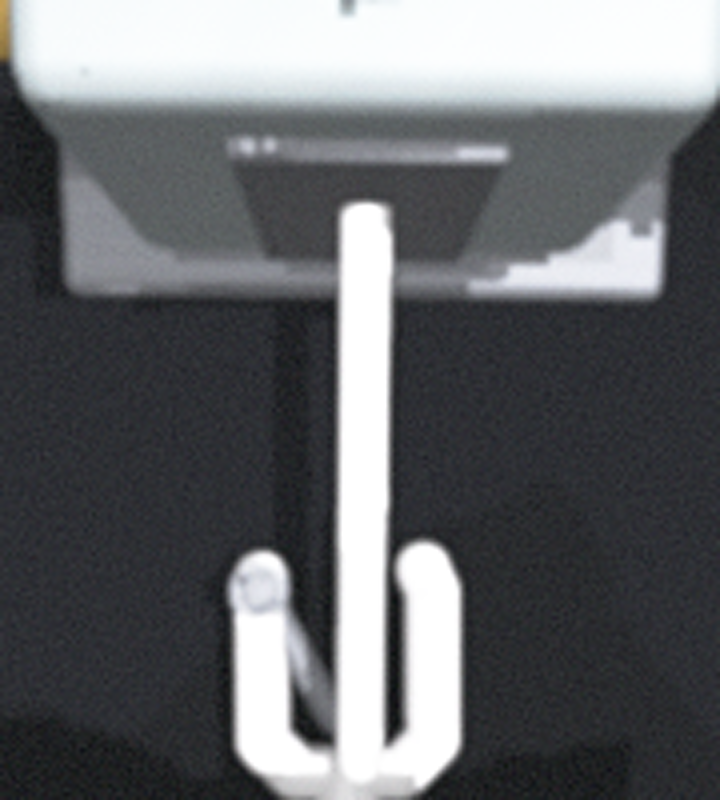

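```bash
python3 - <<'E'
from rig import robot
from h import *
s=robot.get_state();p=s['ee_pos'];ci=robot.camera_info('wrist');print(p,s['tool_rot'].round(4).tolist(),s['force'])
f=lambda u,v:((u+.5)/4+170-.5,(v+.5)/4-.5)
for n,q,z in [('hinge',(260,588),.032),('tipL',(260,575),.03),('tipR',(425,565),.03),('gate tip',(328,722),.03),('bartop front',(360,780),.047),('barrod far',(365,230),.047),('Lpr700',(262,690),.03),('Rpr700',(432,690),.03)]:
    X=onz(ci,f(*q),z);print(n,X.round(4),(X-p).round(4))
a=robot.grab_frame('scene');b=robot.grab_frame('side')
crop(a,260,160,120,80,6,'pics/sc7.png');crop(b,200,120,120,90,6,'pics/si7.png')
E
```

```text
[ 0.51177075 -0.19563035  0.0511029 ] [[1.0, 0.0016, -0.0014], [0.0016, -1.0, 0.0031], [-0.0014, -0.0031, -1.0]] [-5.84553931 11.22517613  0.31169875]
hinge [ 0.5635 -0.1841  0.032 ] [ 0.0518  0.0115 -0.0191]
tipL [ 0.5653 -0.184   0.03  ] [ 0.0535  0.0117 -0.0211]
tipR [ 0.5667 -0.2079  0.03  ] [ 0.0549 -0.0123 -0.0211]
gate tip [ 0.5436 -0.1938  0.03  ] [ 0.0318  0.0019 -0.0211]
bartop front [ 0.5387 -0.1984  0.047 ] [ 0.0269 -0.0028 -0.0041]
barrod far [ 0.6085 -0.1989  0.047 ] [ 0.0967 -0.0033 -0.0041]
Lpr700 [ 0.5484 -0.184   0.03  ] [ 0.0366  0.0116 -0.0211]
Rpr700 [ 0.5484 -0.2092  0.03  ] [ 0.0367 -0.0136 -0.0211]
```

View pics/sc7.png

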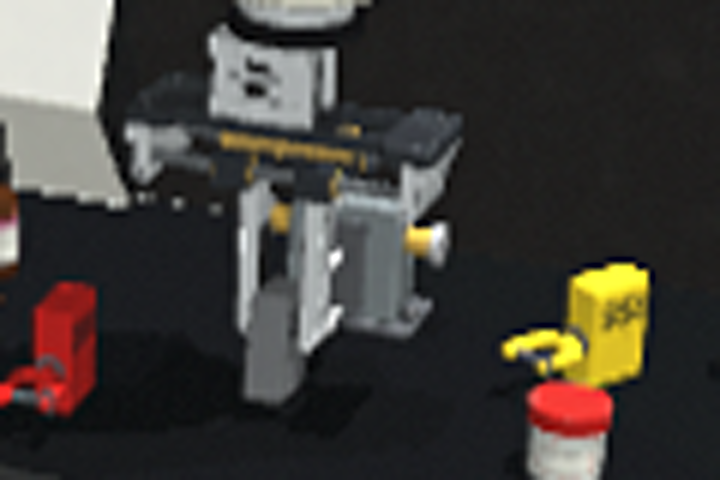

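View pics/si7.png

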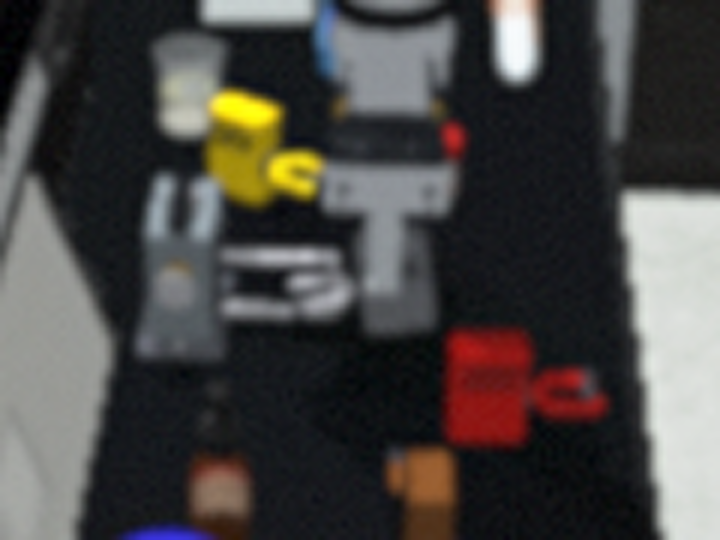

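The hook slid back about 9 mm in the grip while it was touching the bench. The bar is now at the throat bottom, but 2–3 mm off the middle, and the gate tip is pinned on its +y side, with Fy at about 10 N. I'll ease the hook toward +y in small steps to relieve the side load and let the tip pass.

```bash
python3 - <<'E'
from rig import robot
from h import *
R=RT(0);Z=.0515
f0=np.array([0.1,0.1,-2.6])
Y=-.1976
for i in range(8):
    Y+=.0005
    robot.move_linear([.5115,Y,Z],velocity=.01,frame=R)
    robot.pause(.04)
    s=robot.get_state();d=s['force']-f0
    print(f"{s['time']:.2f} {Y:.4f} {s['ee_pos'].round(4)} {d.round(2)} {np.round(s['moment'],2)}")
    if abs(d[1])<3 or np.linalg.norm(d[:2])>15: break
im=robot.grab_frame('wrist');crop(im,170,0,180,200,4,'pics/w8c.png')
E
```

```text
30.07 -0.1971 [ 0.5116 -0.1951  0.0512] [-3.34 10.93  0.45] [2.72 1.04 0.26]
30.37 -0.1966 [ 0.5115 -0.1959  0.0513] [-4.52  2.12 -0.89] [0.42 1.25 0.04]
```

View pics/w8c.png

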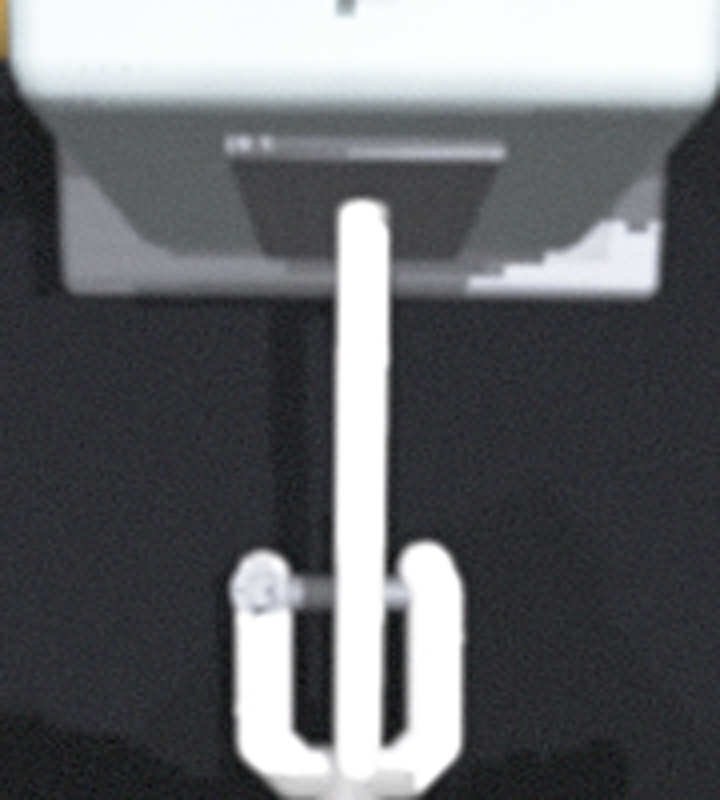

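The gate has flicked shut: it lies straight across at row 592 behind the bar, and the side load has dropped to about 2 N. Next is the light tug.

```bash
python3 - <<'E'
from rig import robot
from h import *
R=RT(0);Z=.0515;Y=-.1974
x=.503
robot.move_linear([x,Y,Z],velocity=.015,frame=R)
robot.pause(.1)
s=robot.get_state();f0=s['force'];print(s['time'],s['ee_pos'],f0)
while x>.488:
    x-=.0005
    robot.move_linear([x,Y,Z],velocity=.01,frame=R)
    s=robot.get_state();d=s['force']-f0
    print(f"{s['time']:.2f} {x:.4f} {s['ee_pos'].round(4)} {d.round(2)}")
    if d[0]>4.2: break
for i in range(5):
    robot.pause(.2);print((robot.get_state()['force']-f0).round(2))
s=robot.get_state();print(s['time'],s['ee_pos'])
im=robot.grab_frame('wrist');crop(im,170,0,180,200,4,'pics/w9c.png')
E
```

```text
31.2333 [ 0.50314982 -0.19736776  0.05151922] [-0.19270554  0.46079963 -2.51610223]
31.48 0.5025 [ 0.5025 -0.1974  0.0515] [ 0.61 -0.58 -0.12]
31.73 0.5020 [ 0.502  -0.1974  0.0515] [ 0.02 -0.82  0.96]
31.98 0.5015 [ 0.5014 -0.1974  0.0515] [ 0.11 -0.44 -0.36]
32.23 0.5010 [ 0.501  -0.1974  0.0515] [ 0.54 -0.51  0.67]
32.48 0.5005 [ 0.5005 -0.1974  0.0515] [ 0.9  -0.8   0.21]
32.73 0.5000 [ 0.5    -0.1974  0.0515] [ 0.06 -0.3  -0.06]
32.98 0.4995 [ 0.4995 -0.1974  0.0515] [ 1.11 -0.69  0.06]
33.23 0.4990 [ 0.499  -0.1974  0.0515] [-1.06  0.34  0.12]
33.48 0.4985 [ 0.4985 -0.1974  0.0515] [ 0.37 -0.79 -0.42]
33.73 0.4980 [ 0.498  -0.1974  0.0515] [-0.58 -0.66 -1.13]
33.98 0.4975 [ 0.4975 -0.1974  0.0515] [-0.72 -0.07 -1.44]
34.23 0.4970 [ 0.497  -0.1974  0.0515] [ 0.6   0.05 -0.36]
34.48 0.4965 [ 0.4965 -0.1974  0.0515] [ 0.7  -1.28  0.09]
34.73 0.4960 [ 0.496  -0.1974  0.0515] [ 0.21 -0.58  0.85]
34.98 0.4955 [ 0.4955 -0.1974  0.0515] [0.92 0.2  0.2 ]
35.23 0.4950 [ 0.495  -0.1974  0.0515] [ 1.3  -0.25  0.12]
35.48 0.4945 [ 0.4945 -0.1974  0.0515] [1.5  0.78 0.81]
35.73 0.4940 [ 0.4942 -0.1974  0.0516] [ 3.18  0.29 -0.6 ]
35.98 0.4935 [ 0.494  -0.1974  0.0517] [ 6.35  0.34 -0.64]
[ 4.86 -0.08 -0.78]
[ 5.57 -0.23  0.01]
[ 5.51 -0.15 -0.64]
[ 5.9   0.14 -1.25]
[ 5.46  0.59 -0.39]
36.9833 [ 0.49404012 -0.19736571  0.05165788]
```

View pics/w9c.png

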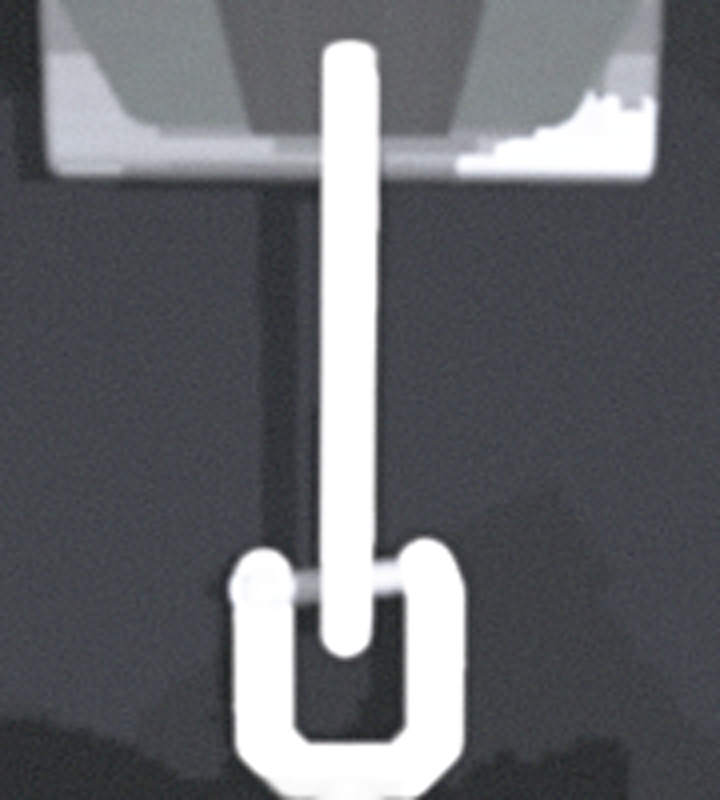

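The gate held about 5.5 N for 1 s. Now I'll relax the tug, set the hook down and release it.

```bash
python3 - <<'E'
from rig import robot
from h import *
R=RT(0);Y=-.1974
robot.move_linear([.5005,Y,.0515],velocity=.015,frame=R)
robot.pause(.1)
for z in np.arange(.051,.0475,-.0005):
    robot.move_linear([.5005,Y,z],velocity=.01,frame=R)
    robot.pause(.05)
    s=robot.get_state();print(f"{s['time']:.2f} {z:.4f} {s['ee_pos'].round(4)} {s['force'].round(2)}")
    if s['force'][2]>1.5: break
robot.gripper_to(.05)
robot.pause(.2)
s=robot.get_state();print(s['time'],s['ee_pos'],s['force'],s['opening'])
robot.move_linear([.5005,Y,.12],velocity=.08,frame=R)
im=robot.grab_frame('wrist');cv2.imwrite('pics/w10.png',im[:,:,::-1])
robot.move_linear([.46,Y,.25],velocity=.15,frame=R)
im=robot.grab_frame('wrist');crop(im,170,0,180,220,4,'pics/w11c.png')
a=robot.grab_frame('scene');b=robot.grab_frame('side')
crop(a,210,160,200,100,4,'pics/sc11.png');crop(b,200,110,120,120,5,'pics/si11.png')
print(robot.get_state()['time'])
E
```

```text
38.05 0.0510 [ 0.5004 -0.1974  0.051 ] [ 0.93 -0.26 -3.04]
38.35 0.0505 [ 0.5006 -0.1974  0.0506] [-0.53 -0.76 -1.36]
38.65 0.0500 [ 0.5006 -0.1975  0.0504] [-3.28  1.54  9.01]
39.4583 [ 0.50047409 -0.19740549  0.04997931] [ 0.07917273 -0.15045865  0.20339348] 0.05013276682629534
41.7417
```

View pics/w11c.png

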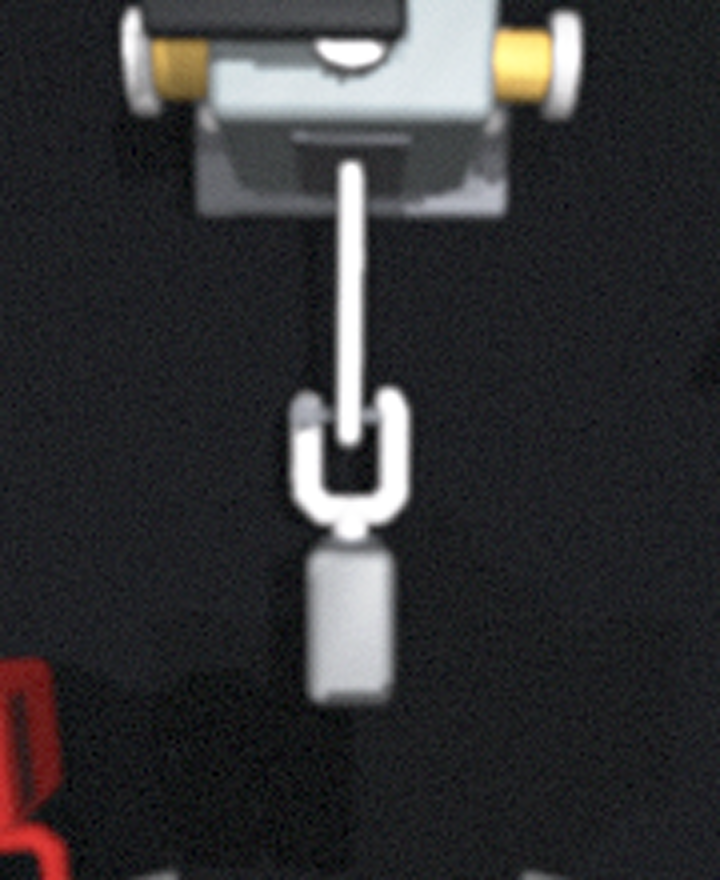

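View pics/sc11.png

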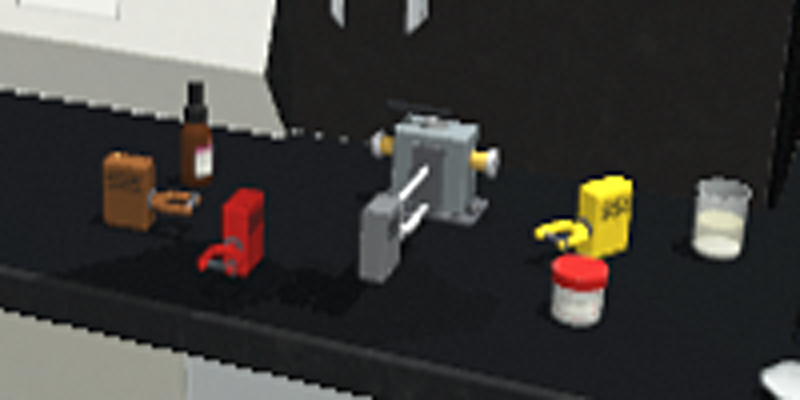

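View pics/si11.png

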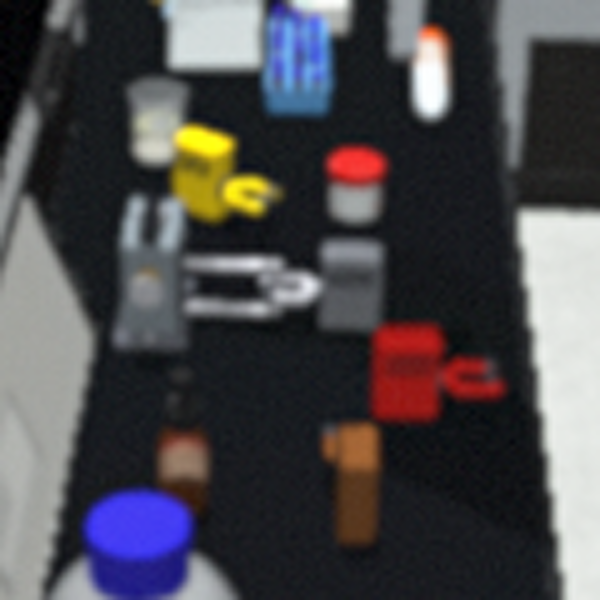

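The hook stands upright and released, with the gate shut and the bar inside the throat. The bystanders are where they started.

```bash
python3 - <<'E'
from rig import robot
print(robot.sign_off(), robot.get_state()['time'])
E
```

```text
the job is handed in; nothing more can be done
the job is handed in; nothing more can be done
```

The lock-out hook is on the isolator's eye with its gate shut behind the bar. It is standing on the bench, let go, and I handed the job in at about 42 s.

- **Push:** I pushed the hook on by force feel. The gate did not flick by itself: the bar reached the throat bottom 2–3 mm off the middle, with the gate tip pinned on its side. Forces there were about 6 N along the push and 11 N sideways, under the 20 N limit. Easing the hook sideways by under 1 mm released the gate, and it snapped shut.
- **Tug:** I pulled back with about 5.5 N for 1 s and the gate held.
- **Set down:** I relaxed the pull, lowered the hook to light bench contact (about 9–12 N), opened the gripper and backed away.
- **Last pictures:** The gate is shut with the bar in the throat, the hook is upright and the gripper is clear. The dropper bottle, the beaker and the coloured look-alikes are where they started.
- **Checks that disagreed:**
  - The hook met the bench earlier than planned while being lowered, and had slid back about 9 mm in the grip when I next looked.
  - First contact with the bar therefore came about 10 mm later than predicted.
  - My first force zero was taken during that bench contact; I corrected it partway through the push.

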